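# Unhook two basket lifters and bin them singly

## Task

Two basket lifters were left hooked together with the yellow handle in the draining channel: keeping the pair down on the worktop and still hooked, slide it out by the blue handle until the whole yellow handle is clear of the channel, and let go. Then take the yellow lifter by its handle, turn it about a quarter turn so that its hook can come up through the loop, and lift it out. Lay each lifter down on the floor of the bin of its own handle's colour, set down rather than dropped, and leave the glass beaker, the jar and the wash bottle where they stand.

Things in the scene. Friction and masses are not known exactly. Their poses are not given: they have to be found in the camera images.
- loop_grip (a point): Centre of the blue handle of the loop lifter, a block 70 mm long (its x), 24 mm wide (y), 40 mm high (z); this point is 20 mm above its underside. +x points from handle to loop. From here the whole lifter spans x -35 to +91 mm, y -42 to +42 mm. It stands level on its handle by itself.
- loop_lifter: The loop lifter (loose, about 0.36 kg): origin at the centre of the underside of its blue handle, axes as loop_grip. A 20 mm steel neck runs from the handle's end to a flat oblong loop of 8 mm round bar, its centreline 20 mm above the underside (bar from 16 to 24 mm).
- loop_eye (a point): Centre of the loop's opening, 73 mm along +x from loop_grip, same height and axes. The opening is 20 mm along x and 68 mm along y. The hook has caught the far bar (centreline 14 mm along +x from here): its post stands in the opening, its rod passes over that bar and its toe lies under it, with some 4 mm of play up and down.
- hook_grip (a point): Centre of the yellow handle of the hook lifter, a block 70 mm long (its x), 24 mm wide (y), 40 mm high (z); this point is 20 mm above its underside. +x points from handle to hook. From here the whole lifter spans x -35 to +105 mm, y -12 to +12 mm.
- hook_lifter: The hook lifter (loose, about 0.26 kg): origin at the centre of the underside of its yellow handle, axes as hook_grip. An 8 mm steel rod, centreline 32 mm above the underside, runs from the handle to x = 101 mm, turns straight down (the post), then at 7 mm above the underside turns back towards the handle (the toe) and ends at x = 71 mm.
- hook_post (a point): The post of the hook, 101 mm along +x from hook_grip, 20 mm above the underside, same axes. The hook is 34 mm from post to toe tip: too long for the opening's 20 mm way, but with the yellow handle turned 90 degrees (either way) about the post it lies along the 68 mm way and lifts straight up and out. At the start the two lifters lie in line.
- channel: White draining channel, fixed: two rails 140 mm long (its x), 12 mm thick, 30 mm high, 90 mm apart inside, open at both ends. Origin on the worktop midway between the rails, which end at x = +70 and -70 mm. The yellow handle starts between the rails, the blue one beyond the +x end, on a thin black mat level with the worktop. The pair is pulled out along +x.
- blue_bin: Blue open bin, fixed, 200 mm (its x) by 135 mm (its y) outside, 45 mm high, walls and floor about 4 mm thick. Origin at the centre of its underside. For the loop lifter.
- yellow_bin: Yellow open bin, fixed, same size and origin as the blue one. For the hook lifter. The bins may stand in either of two places.
- beaker_mid (a point): Middle of an empty glass beaker, 68 mm across, 85 mm high, standing; this point is 42 mm up. Bystander.
- jar_mid (a point): Middle of an amber jar with a red cap, 64 mm across, 85 mm high, standing; this point is 42 mm up. Bystander.
- wash_bottle_mid (a point): White wash bottle with red cap and spout, 66 mm across, 195 mm high, standing; this point is on its axis 70 mm up. The spout reaches 60 mm out along its x. Bystander.
There are look-alikes about, which are no part of the job. Of the things that look like the hook_lifter, the larger one is meant. Of the things that look like the loop_lifter, the larger one is meant.

How it is judged (in metres and radians):
On the way, in this order (a step that is already met when the one before it is completed fails the run):
1. the pair is out of the channel (whole yellow handle beyond the rails' ends), still hooked together, and let go (x of hook_grip in the frame of channel above 0.105 m and distance between hook_post and loop_eye below 0.04 m and contact force between the fingers and hook_lifter below 0.1 N and contact force between the fingers and loop_lifter below 0.1 N), for 0.2 s.
2. the hook is out of the loop and well apart from it (distance between hook_post and loop_eye above 0.07 m), for 0.1 s.
At the end, for the whole second after the job is handed in: The hook lifter lies in the yellow bin and the loop lifter in the blue bin: for each, the handle's centre and the hook's post or loop's centre are inside the bin's walls and less than 40 mm above the bin's underside; both are released and at rest (under 20 mm/s) (x of hook_grip in the frame of yellow_bin between -0.09 and 0.09 m and y of hook_grip in the frame of yellow_bin between -0.06 and 0.06 m and z of hook_grip in the frame of yellow_bin between 0 and 0.04 m and x of hook_post in the frame of yellow_bin between -0.098 and 0.098 m and y of hook_post in the frame of yellow_bin between -0.065 and 0.065 m and z of hook_post in the frame of yellow_bin between 0 and 0.04 m and x of loop_grip in the frame of blue_bin between -0.09 and 0.09 m and y of loop_grip in the frame of blue_bin between -0.06 and 0.06 m and z of loop_grip in the frame of blue_bin between 0 and 0.04 m and x of loop_eye in the frame of blue_bin between -0.098 and 0.098 m and y of loop_eye in the frame of blue_bin between -0.065 and 0.065 m and z of loop_eye in the frame of blue_bin between 0 and 0.04 m and linear speed of each of hook_lifter, loop_lifter below 0.02 m/s and contact force between the fingers and hook_lifter below 0.1 N and contact force between the fingers and loop_lifter below 0.1 N); the robot touches nothing.
It fails at once if the pair is lifted off the worktop while still hooked together (blue handle's centre above 60 mm) (height (world z) of loop_grip above 0.06 m and distance between hook_post and loop_eye below 0.045 m).
It fails at once if the hook lifter is dropped (falls free faster than 0.7 m/s) (contact force between the fingers and hook_lifter below 0.1 N and linear speed of hook_lifter above 0.7 m/s).
It fails at once if the loop lifter is dropped (falls free faster than 0.7 m/s) (contact force between the fingers and loop_lifter below 0.1 N and linear speed of loop_lifter above 0.7 m/s).
It fails at once if the beaker, jar or wash bottle is disturbed (moved more than 30 mm) (distance of any of beaker_mid, jar_mid, wash_bottle_mid from where it was at the start of the episode above 0.03 m).
It also fails if it takes over 72 s, if anything falls off the work surface, if the arm or the gripper's body presses on something with over 40 N, if the wrist force passes 120 N, or if a joint passes its speed limit or range.

## Robot

A 6-joint arm with a two-finger parallel gripper is mounted at the origin on the work surface. World frame = base frame: x ahead of the robot, y to its left, z up, the work surface at z = 0. Lengths are in m, angles in degrees, forces in N, time in s.
With the tool pointing down it reaches from about 0.4 to 0.825 m from the base axis. Payload 7 kg.
Tool frame: the origin (TCP) lies on the front face of the gripper's body, between the roots of the fingers; the fingertips stand 66 mm ahead of it and the grasp point (between the pads) lies 47 mm ahead of it (nose_length is the distance from the TCP to the fingertips, in m); y points along the fingers, z is the direction in which the jaws open and shut, and the axes are right-handed (so a half turn about y gives the same grasp; the last joint's range is limited). The gripper opens to 88 mm and grips with 3 to 60 N. Pads are 19 mm wide; open, the fingers measure 130 mm over their backs; the gripper's body (78 mm by 193 mm) begins 47 mm behind the grasp point.
Start: joints at [91.794, 20.546, 0.682, 0, -70.136, -16.507], TCP at [0.171, 0.653, 0.292] pointing down, gripper open.
Joint ranges: [-176.03, 176.03], [-82.01, 121.73], [-58.28, 71.71], [-173.87, 95.51], [-174.79, -0.11], [-173.66, 173.66]. Speed limits (degrees/s): [136.94, 136.94, 172.46, 180, 180, 180].

## Interface

Orientations are given as [roll, pitch, yaw] about the fixed x, y, z axes, in that order (R = Rz(yaw) Ry(pitch) Rx(roll)).
In Python, from plant import get_state, capture, close_job, nose_length gives the robot as it stands.
- The arm moves only by the tool apply_moves, never from a script. Its argument "rows" is a list of rows, each a list of 2 entries, a list of its own where there are three numbers: the shift along the tool's x, y, z in m, then the turn about the tool's y in degrees. In form: [[[tx, ty, tz], yaw], ...]. A call has 1 to 20 rows; each row is the pose to reach, as a shift and turn from the pose commanded when the call began, along the tool's axes at that moment; what a row does not reach only later rows make up. A row lasts 1/8 s, in which the tool goes at most 62.5 mm and 10.7 degrees, less where a joint would pass 70% of its speed; a pose out of reach is approached as far as the arm can. A call with a gripper value outside its range is refused whole. "gripper" is the opening, from 0 (shut) to 1 (fully open), set as the call begins (left out, the last holds). The fingers move at their own pace and stop on an object; "grip_force" is the grip in N (left out, the last holds). Time passes only in rows, so rows that repeat a pose let the fingers close. It gives the time, the measured TCP pose, the force and the opening at its end, in the units of the state.
- get_state(): the state, without advancing time (a new reading comes with each control period).
- capture(name): name is "scene" or "top" or "wrist"; returns a dict with "pixels" (480x640x3 uint8, blue, green, red), "z_map" (480x640 float32, m along the optical axis (not along the pixel's ray), 0 where there is no reading), "intrinsics" (3x3 intrinsics, pixels), "rvec" (rotation vector, rad) and "tvec" (3), from world to camera coordinates, as OpenCV has them; the wrist camera has in their place "mount" (4x4, takes a point from camera to tool coordinates, whose origin is the TCP and whose axes are the tool frame's). Camera axes: x right, y down, z forward; pixel columns grow to the right and rows downward; lengths in m; the calibration is good to about 2 mm. A picture is of the moment at which its call begins: read the wrist's pose just before it.
- close_job(): hands the job in, once; it reports no verdict.
The state is a dict: "time_s": time; "joints": joint angles; "qd": joint speeds; "joint_torque": joint torques, N m; "tcp_pos": TCP position; "eef_rot": TCP orientation; "contact_force": force on the tool from outside, world axes, zero at the start; "moment": the same for the moment, N m; "gripper_width": finger opening in m.
Only numpy, scipy, OpenCV 4.12 (cv2) and the standard library are available. Lean on these libraries where they do the work, as an engineer would, in place of code of your own. Each camera call takes 0.05 s, during which the arm holds its last target.

## Working session

There is one attempt and no reset: what is moved stays moved. The work goes in short steps, Python scripts to look and compute and a tool call to move; the robot and the scene stay as the last step left them, time stands still between calls to the robot, and variables do not carry over. Pictures are saved under pics/ and viewed, and the job is handed in when it is done.

Besides the shell and the picture viewer there is one more tool, called after ">>>" by a JSON object that holds its "method" and its "body". apply_moves: Moves the arm, as the interface text tells. Its arguments: {"type":"object","properties":{"rows":{"type":"array"},"gripper":{"type":"number"},"grip_force":{"type":"number"}},"required":["rows"]}

```bash
ls; mkdir -p pics
python3 - <<'E'
from plant import *
import cv2
print(get_state())
for n in ("scene","top","wrist"):
    c=capture(n); cv2.imwrite(f"pics/{n}0.png",c["pixels"])
    print(n,c["intrinsics"],c.get("rvec"),c.get("tvec"),c.get("mount"))
print(nose_length if not callable(nose_length) else nose_length())
E
```

```text
pics
{'time_s': 0.0, 'joints': array([ 9.17929612e+01,  2.05910915e+01,  6.32349352e-01, -2.25859977e-02,
       -7.01338853e+01, -1.65080313e+01]), 'qd': array([-0.09092026,  0.05203174, -0.04327324,  0.02898273, -0.01258358,
       -0.03322092]), 'joint_torque': array([-5.14579770e-04, -5.82719886e+01,  2.93049413e+01,  6.99698031e+00,
        6.92967908e-03, -1.53584938e-04]), 'tcp_pos': array([0.17135309, 0.65248577, 0.29120789]), 'eef_rot': array([-8.99051570e+01,  5.96606780e-03,  1.65277242e+02]), 'contact_force': array([0.47459143, 0.74895979, 0.09344344]), 'moment': array([ 0.01171529, -0.02806632,  0.01644692]), 'gripper_width': 0.08753196801024923}
scene [[455.49184809   0.         319.81206916]
 [  0.         455.49184809 233.5892973 ]
 [  0.           0.           1.        ]] [ 2.10553521  0.931685   -0.41899069] [-0.39055736 -0.18170391  1.44846517] None
top [[534.20179521   0.         323.81013999]
 [  0.         534.20179521 235.92282581]
 [  0.           0.           1.        ]] [ 2.10721266 -2.1275003   0.21011569] [0.00513334 0.55724195 1.03918236] None
wrist [[361.97217447   0.         324.97401748]
 [  0.         361.97217447 241.94459951]
 [  0.           0.           1.        ]] None None [[-1.01475442e-03  9.57216239e-01  2.89371807e-01 -7.88996157e-02]
 [ 1.71534159e-05 -2.89371940e-01  9.57216736e-01 -9.25461137e-02]
 [ 9.99999485e-01  9.76303624e-04  2.77221925e-04 -6.54845280e-04]
 [ 0.00000000e+00  0.00000000e+00  0.00000000e+00  1.00000000e+00]]
0.0656
```

View pics/scene0.png

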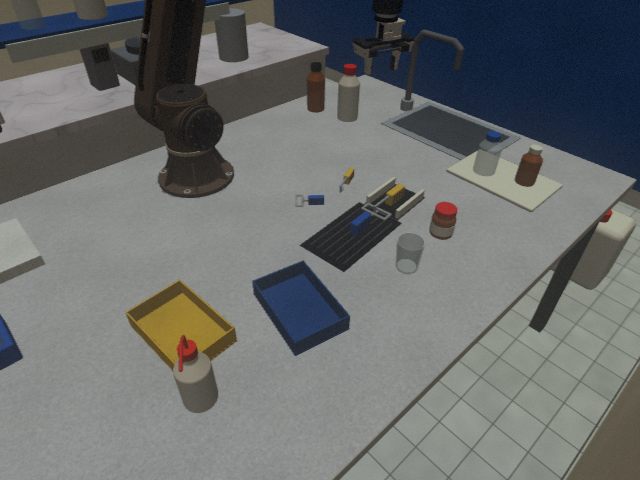

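View pics/top0.png

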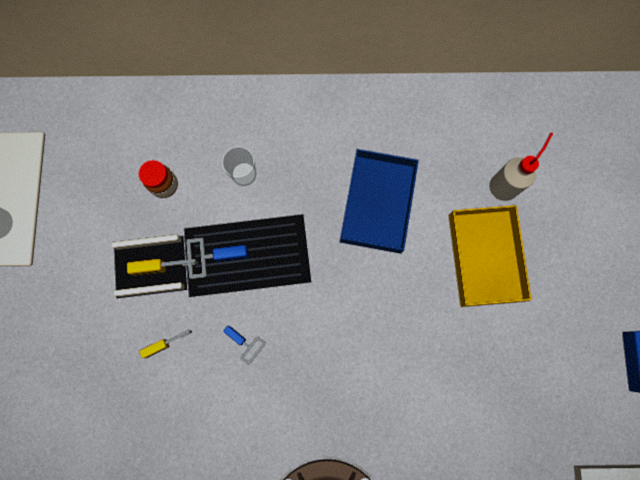

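View pics/wrist0.png

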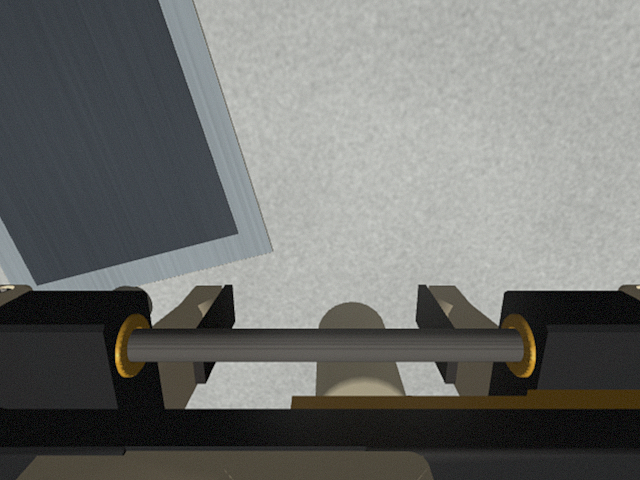

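The top view shows the hooked pair: yellow handle (145,267) in the channel, loop (196,258), blue handle (229,252). The look-alikes are the smaller yellow one (165,344) and the smaller blue one (243,342). They are clearly smaller and not hooked together, so the pair in the channel is the one meant. Next I'll confirm with an enlarged crop and measure.

```bash
cat > h.py <<'E'
import numpy as np, cv2
from plant import *
from scipy.spatial.transform import Rotation as R
def cloud(c):
    K=c["intrinsics"]; z=c["z_map"].astype(float); v,u=np.mgrid[0:480,0:640]
    P=np.stack([(u-K[0,2])/K[0,0]*z,(v-K[1,2])/K[1,1]*z,z],-1)
    if c.get("rvec") is not None:
        M=cv2.Rodrigues(np.array(c["rvec"],float))[0]
        W=(P-np.array(c["tvec"]).ravel())@M
    else:
        s=get_state(); m=np.array(c["mount"]); Rt=R.from_euler("xyz",s["eef_rot"],degrees=True).as_matrix()
        W=(P@m[:3,:3].T+m[:3,3])@Rt.T+s["tcp_pos"]
    W[z==0]=np.nan
    return W
def ray(c,u,v,h):
    M=cv2.Rodrigues(np.array(c["rvec"],float))[0]; K=c["intrinsics"]
    d=M.T@np.linalg.inv(K)@[u,v,1]; o=-M.T@np.array(c["tvec"]).ravel()
    return o+d*(h-o[2])/d[2]
def masks(c):
    hsv=cv2.cvtColor(c["pixels"],cv2.COLOR_BGR2HSV); h,s,v=cv2.split(hsv)
    return {"yellow":((h>18)&(h<32)&(s>150)&(v>60)),"blue":((h>105)&(h<125)&(s>150)&(v>40))}
def blobs(m,amin=40):
    n,l,st,ce=cv2.connectedComponentsWithStats(m.astype(np.uint8))
    return [(l==i,st[i],ce[i]) for i in range(1,n) if st[i,4]>=amin]
def rect(P):
    (c,s,a)=cv2.minAreaRect((P[:,:2]*1000).astype(np.float32))
    if s[0]<s[1]: s=(s[1],s[0]); a+=90
    return np.round(c,1),np.round(s,1),round(((a+90)%180)-90,1)
E
python3 - <<'E'
from h import *
c=capture("top"); W=cloud(c)
for k,m in masks(c).items():
    for b,st,ce in blobs(m):
        P=W[b]; P=P[~np.isnan(P[:,0])]
        zt=np.percentile(P[:,2],95); T=P[P[:,2]>zt-.006]
        print(k,ce.round(),st[:4],"ztop",zt.round(3),"rect top",rect(T),"all",rect(P), len(T))
cv2.imwrite("pics/crop1.png",cv2.resize(c["pixels"][200:380,100:330],None,fx=3.4,fy=3.3,interpolation=cv2.INTER_CUBIC))
E
```

```text
yellow [489. 256.] [449 205  82 102] ztop 0.045 rect top (array([ 518.8, -343.6]), array([199.3, 137.7]), 4.0) all (array([ 519.3, -352. ]), array([199.1, 154.8]), 4.2) 731
yellow [144. 266.] [127 259  38  16] ztop 0.043 rect top (array([502.3, 371.4]), array([68.2, 23.7]), -83.4) all (array([501.7, 376.7]), array([79. , 24.5]), -84.1) 331
yellow [153. 349.] [140 340  29  18] ztop 0.034 rect top (array([334.8, 347.4]), array([52.7, 16.2]), -64.0) all (array([335. , 347.3]), array([53.3, 16.7]), -63.8) 194
blue [379. 202.] [341 149  77 102] ztop 0.044 rect top (array([ 639. , -118.2]), array([199.6, 132.6]), -11.3) all (array([ 639. , -118.2]), array([199.6, 132.6]), -11.3) 467
blue [230. 253.] [212 245  37  17] ztop 0.043 rect top (array([529.2, 196.1]), array([70.1, 24. ]), -83.8) all (array([530.7, 199.1]), array([76.1, 31.1]), -87.2) 343
blue [234. 335.] [224 326  21  19] ztop 0.03 rect top (array([360.3, 184.5]), array([44.6, 15.1]), 51.9) all (array([360.2, 184.6]), array([44.7, 15.1]), 51.2) 154
blue [633. 357.] [623 332  17  60] ztop 0.051 rect top (array([ 311.1, -614.3]), array([94.9, 13.1]), -5.5) all (array([ 300.9, -614.2]), array([115.1,  13.2]), -4.6) 181
```

View pics/crop1.png

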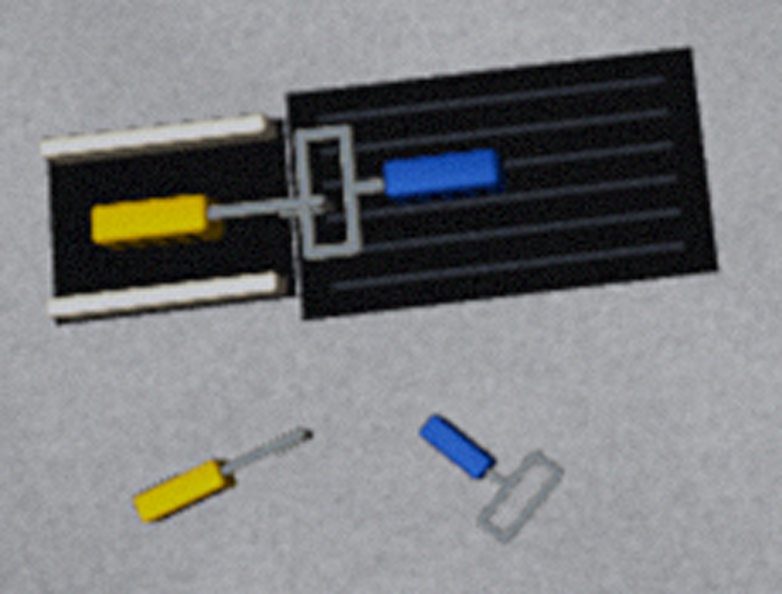

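The crop confirms it. The larger pair is hooked, with the yellow handle between the white rails and the loop and blue handle on the mat. The small yellow one and small blue one lie separately below.

Run:
```python
from h import *
c=capture("top"); W=cloud(c); hsv=cv2.cvtColor(c["pixels"],cv2.COLOR_BGR2HSV)
m=np.zeros((480,640),bool); m[225:305,100:200]=1
m&=(hsv[...,1]<70)&(hsv[...,2]>140)&(np.nan_to_num(W[...,2])>.024)
for b,st,ce in blobs(m): P=W[b]; print("rail",ce.round(),P[:,2].mean().round(3),rect(P))
# steel
s=np.zeros((480,640),bool); s[230:285,160:215]=1
z=np.nan_to_num(W[...,2]); s&=(z>.012)&(z<.05)&(hsv[...,1]<80)
for b,st,ce in blobs(s,15): P=W[b]; print("steel",ce.round(),st,P[:,2].mean().round(3),rect(P))
for nm,(x0,y0,x1,y1) in dict(jar=(130,150,185,205),beak=(215,140,265,195),bot=(480,120,560,205)).items():
    P=W[y0:y1,x0:x1].reshape(-1,3); P=P[P[:,2]>.03]; print(nm,P.min(0).round(3),P.max(0).round(3))
```

```text
rail [144. 240.] 0.03 (array([556.7, 377.4]), array([138.8,  13.6]), -83.5)
rail [177. 262.] 0.035 (array([514. , 303.6]), array([63.8, 13.7]), -83.8)
rail [147. 289.] 0.03 (array([455.4, 365.6]), array([138.3,  11.5]), -83.5)
steel [169. 238.] [160 234  20   9 134] 0.027 (array([562.3, 326.9]), array([40.3, 13.5]), -83.0)
steel [192. 258.] [161 237  52  41 531] 0.026 (array([526. , 280.3]), array([91.4, 86.6]), 67.6)
steel [173. 283.] [160 282  23   3  43] 0.029 (array([466.6, 317.2]), array([44.1,  5.2]), 89.2)
jar [0.655 0.318 0.03 ] [0.715 0.379 0.091]
beak [0.676 0.142 0.03 ] [0.743 0.208 0.09 ]
bot [ 0.623 -0.431  0.03 ] [ 0.727 -0.36   0.2  ]
```

```bash
cat >> h.py <<'E'
def plan(g,yaw,ref=None):
    """grasp point g, world yaw of tool x -> shift & turn from present pose (or ref=(grasp,yaw))"""
    if ref is None:
        s=get_state(); p=np.array(s["tcp_pos"])-[0,0,.047]; y0=s["eef_rot"][2]; Rt=R.from_euler("xyz",s["eef_rot"],degrees=True).as_matrix()
    else: p,y0=np.array(ref[0]),ref[1]; Rt=R.from_euler("xyz",[-90,0,y0],degrees=True).as_matrix()
    return (Rt.T@(np.array(g)-p)).round(4).tolist(), round(-((yaw-y0+180)%360-180),1)
E
python3 - <<'E'
from h import *
print(plan([.529,.196,.12],96.5))
E
```

```text
([-0.4619, 0.125, 0.3508], np.float64(68.8))
```

>>> {"method": "apply_moves", "body": {"rows": [[[-0.462,0.1245,0.351],68.8],[[-0.462,0.1245,0.351],68.8],[[-0.462,0.1245,0.351],68.8],[[-0.462,0.1245,0.351],68.8],[[-0.462,0.1245,0.351],68.8],[[-0.462,0.1245,0.351],68.8],[[-0.462,0.1245,0.351],68.8],[[-0.462,0.1245,0.351],68.8],[[-0.462,0.1245,0.351],68.8],[[-0.462,0.1245,0.351],68.8],[[-0.462,0.1245,0.351],68.8],[[-0.462,0.1245,0.351],68.8],[[-0.462,0.1245,0.351],68.8]], "gripper": 0.8}}

```text
time_s: 1.88
tcp_pos: [0.5289, 0.1969, 0.168]
eef_rot: [-90.0, -0.0, 96.6]
contact_force: [-0.2, -0.5, 0.3]
gripper_width: 0.0702
```

Run:
```python
from h import *
s=get_state();print(s["time_s"],s["tcp_pos"],s["eef_rot"],s["joints"].round(1),s["contact_force"])
c=capture("wrist");cv2.imwrite("pics/w1.png",c["pixels"]); W=cloud(c)
for k,m in masks(c).items():
    for b,st,ce in blobs(m,100):
        P=W[b]; P=P[~np.isnan(P[:,0])]; zt=np.percentile(P[:,2],95); T=P[P[:,2]>zt-.006]
        print(k,ce.round(),zt.round(3),rect(T))
print(plan([.529,.196,.028],96.5))
```

```text
1.875 [0.52885645 0.19687576 0.16803822] [-9.00317086e+01 -2.14365933e-02  9.65577484e+01] [ 40.3  16.7 -22.8  -0.  -50.5 -33.7] [-0.15160186 -0.51118961  0.29038609]
yellow [164. 346.] 0.19 (array([570.9, 173.9]), array([16. ,  2.3]), -85.6)
yellow [488. 355.] 0.19 (array([494.8, 165.1]), array([15.4,  2.3]), -84.3)
yellow [471. 401.] 0.198 (array([505.5, 171.6]), array([85.6,  3.1]), 6.5)
blue [325. 249.] 0.041 (array([529.8, 195.9]), array([69.3, 23.8]), -83.3)
blue [562. 258.] 0.028 (array([410.7, 180.4]), array([135.3,  44.1]), -5.4)
([-0.001, 0.0931, -0.0], np.float64(0.1))
```

View pics/w1.png

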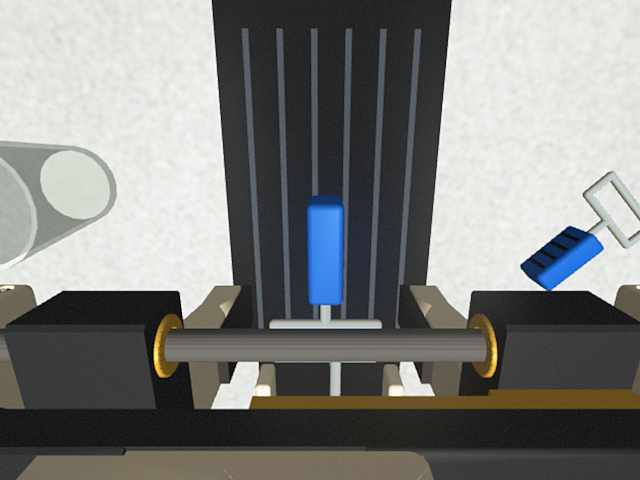

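The wrist view shows the blue handle centred between the jaws at (325,249). Its position of (0.530, 0.196) agrees with the top view. I'll go down and grip.

>>> {"method": "apply_moves", "body": {"rows": [[[-0.001,0.03,-0.001],0.1],[[-0.001,0.06,-0.001],0.1],[[-0.001,0.08,-0.001],0.1],[[-0.001,0.093,-0.001],0.1],[[-0.001,0.093,-0.001],0.1],[[-0.001,0.093,-0.001],0.1]]}}

```text
time_s: 2.68
tcp_pos: [0.5306, 0.1957, 0.0755]
eef_rot: [-90.1, -0.0, 96.4]
contact_force: [-0.1, 0.1, 0.5]
gripper_width: 0.0702
```

>>> {"method": "apply_moves", "body": {"rows": [[[0,0,0],0],[[0,0,0],0],[[0,0,0],0],[[0,0,0],0],[[0,0,0],0],[[0,0,0],0]], "gripper": 0.15, "grip_force": 20}}

```text
time_s: 3.42
tcp_pos: [0.5301, 0.195, 0.0746]
eef_rot: [-90.0, 0.0, 96.4]
contact_force: [-0.5, 0.2, 0.7]
gripper_width: 0.0239
```

>>> {"method": "apply_moves", "body": {"rows": [[[-0.004,0,0],0],[[-0.012,0,0],0],[[-0.022,0,0],0],[[-0.033,0,0],0],[[-0.044,0,0],0],[[-0.055,0,0],0],[[-0.066,0,0],0],[[-0.077,0,0],0],[[-0.088,0,0],0],[[-0.099,0,0],0],[[-0.11,0,0],0],[[-0.121,0,0],0],[[-0.132,0,0],0],[[-0.143,0,0],0],[[-0.154,0,0],0],[[-0.164,0,0],0],[[-0.172,0,0],0],[[-0.178,0,0],0],[[-0.18,0,0],0],[[-0.18,0,0],0]]}}

```text
time_s: 5.92
tcp_pos: [0.5503, 0.016, 0.0746]
eef_rot: [-90.0, 0.0, 96.4]
contact_force: [-0.8, -0.6, -2.0]
gripper_width: 0.0238
```

```bash
cat > look.py <<'E'
from h import *
import sys
c=capture("top"); W=cloud(c); s=get_state(); print(s["time_s"],s["tcp_pos"].round(4),s["contact_force"].round(1))
for k,m in masks(c).items():
    for b,st,ce in blobs(m):
        P=W[b]; P=P[~np.isnan(P[:,0])]; zt=np.percentile(P[:,2],95); T=P[P[:,2]>zt-.006]
        print(k,ce.round(),zt.round(3),rect(T))
cv2.imwrite("pics/%s.png"%sys.argv[1],cv2.resize(c["pixels"][150:400,100:420],None,fx=2.4,fy=2.4))
E
python3 look.py t2
```

```text
5.975 [0.5502 0.016  0.0747] [ 0.2 -0.4 -1.2]
yellow [489. 256.] 0.045 (array([ 518.4, -343.4]), array([199.4, 137.4]), 3.7)
blue [379. 201.] 0.044 (array([ 638.6, -118.1]), array([199.1, 132.6]), -11.2)
blue [633. 359.] 0.051 (array([ 305.3, -613.8]), array([110.1,  11.3]), -5.4)
```

View pics/t2.png

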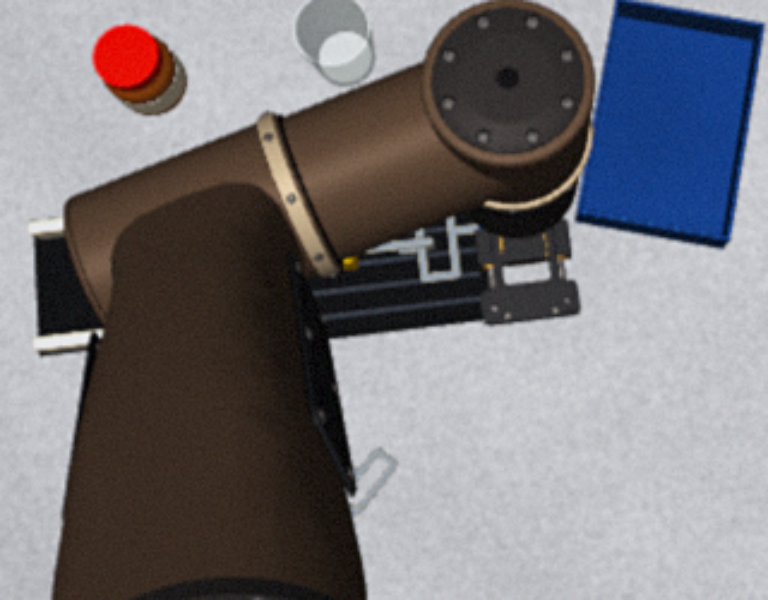

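The arm hides part of the pair, but the yellow end at crop (350,263) has come out and the hook is still in the loop. I'll release and rise.

>>> {"method": "apply_moves", "body": {"rows": [[[0,0,0],0],[[0,0,0],0],[[0,0,0],0],[[0,0,0],0]], "gripper": 0.6}}

```text
time_s: 6.48
tcp_pos: [0.5503, 0.0163, 0.0747]
eef_rot: [-90.0, -0.0, 96.4]
contact_force: [-0.5, 0.1, -0.1]
gripper_width: 0.0516
```

>>> {"method": "apply_moves", "body": {"rows": [[[0,-0.02,0],0],[[0,-0.06,0],0],[[0,-0.12,0],0],[[0,-0.15,0],0],[[0,-0.15,0],0]]}}

```text
time_s: 7.1
tcp_pos: [0.5515, 0.0166, 0.2277]
eef_rot: [-90.3, -0.1, 96.4]
contact_force: [-0.4, -0.1, -0.7]
gripper_width: 0.0529
```

Run:
```python
from h import *
print(plan([.522,.193,.17],96.5))
```

```text
([0.1786, 0.0109, 0.0097], np.float64(-0.1))
```

>>> {"method": "apply_moves", "body": {"rows": [[[0.04,0,0.002],0],[[0.09,0,0.005],0],[[0.14,0,0.008],0],[[0.178,0,0.009],0],[[0.178,0,0.009],0],[[0.178,0,0.009],0]]}}

```text
time_s: 7.85
tcp_pos: [0.5211, 0.1919, 0.2237]
eef_rot: [-89.9, 0.0, 96.4]
contact_force: [0.2, -0.4, 1.0]
gripper_width: 0.0526
```

```bash
cat > wl.py <<'E'
from h import *
import sys
s=get_state();print(s["time_s"],s["tcp_pos"].round(4),s["eef_rot"].round(2),s["joints"].round(1),s["contact_force"].round(1),s["gripper_width"])
c=capture("wrist");cv2.imwrite("pics/%s.png"%sys.argv[1],c["pixels"]); W=cloud(c)
for k,m in masks(c).items():
    for b,st,ce in blobs(m,100):
        P=W[b]; P=P[~np.isnan(P[:,0])]; zt=np.percentile(P[:,2],95); T=P[P[:,2]>zt-.006]
        if zt<.1: print(k,ce.round(),zt.round(3),rect(T))
E
python3 wl.py w2
```

```text
7.85 [0.5211 0.1919 0.2237] [-8.991e+01  5.000e-02  9.641e+01] [ 40.4  12.6 -20.   -0.  -57.5 -34. ] [ 0.2 -0.4  1. ] 0.052607037942095515
yellow [324. 235.] 0.041 (array([522.5, 194.4]), array([69. , 23.2]), -83.0)
blue [312.  21.] 0.041 (array([548.2,  41.2]), array([23.5, 22. ]), 7.1)
blue [515. 240.] 0.028 (array([361.7, 185.3]), array([46.4, 17. ]), 52.7)
```

View pics/w2.png

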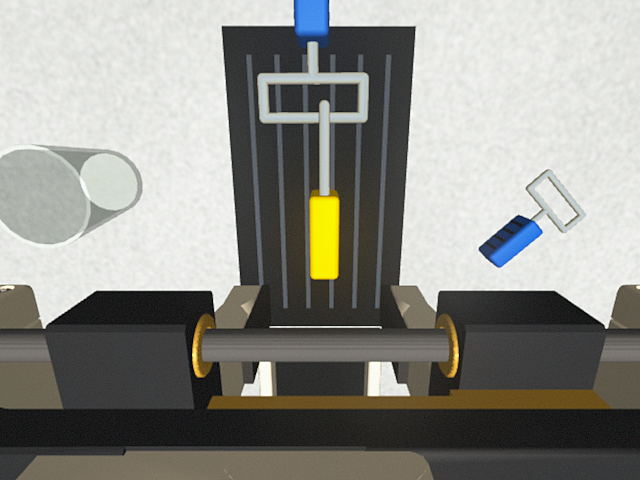

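The wrist view shows the yellow handle fully clear of the rails at (324,235). Its post at (325,105) is still inside the loop, which spans columns 260-368 and rows 75-122. Now I'll grip yellow.

>>> {"method": "apply_moves", "body": {"rows": [[[0.0023,0.04,-0.0017],-0.6],[[0.0023,0.08,-0.0017],-0.6],[[0.0023,0.12,-0.0017],-0.6],[[0.0023,0.14,-0.0017],-0.6],[[0.0023,0.1485,-0.0017],-0.6],[[0.0023,0.1485,-0.0017],-0.6]]}}

```text
time_s: 8.65
tcp_pos: [0.5231, 0.1939, 0.076]
eef_rot: [-90.0, 0.0, 96.9]
contact_force: [-0.4, -0.7, 0.4]
gripper_width: 0.053
```

>>> {"method": "apply_moves", "body": {"rows": [[[0,0,0],0],[[0,0,0],0],[[0,0,0],0],[[0,0,0],0],[[0,0,0],0]], "gripper": 0.15, "grip_force": 25}}

```text
time_s: 9.28
tcp_pos: [0.5229, 0.1947, 0.0766]
eef_rot: [-90.0, -0.0, 97.0]
contact_force: [-3.3, 0.4, 6.6]
gripper_width: 0.0238
```

Run:
```python
from h import *
s=get_state(); g=s["tcp_pos"]-[0,0,.047]; y0=s["eef_rot"][2]; print(g,y0)
# grip -> post: tool x = -hook x ; grasp at handle centre
h=lambda y:-np.array([np.cos(np.radians(y)),np.sin(np.radians(y)),0])
post=g+.101*h(y0); print("post",post)
for k in range(1,19):
    y=y0+5*k; q=post-.101*h(y)+np.array([0,0,.001])*0
    t,a=plan(q,y,(g,y0)); print([[round(float(v),3) for v in t],-5*k],end=", ")
```

```text
[0.52286779 0.19467142 0.02960151] 96.99878677807752
post [0.53517447 0.094424   0.02960151]
[[-0.0, 0.0, 0.009], -5], [[-0.002, 0.0, 0.018], -10], [[-0.003, 0.0, 0.026], -15], [[-0.006, 0.0, 0.035], -20], [[-0.009, 0.0, 0.043], -25], [[-0.013, 0.0, 0.051], -30], [[-0.018, 0.0, 0.058], -35], [[-0.024, 0.0, 0.065], -40], [[-0.03, 0.0, 0.071], -45], [[-0.036, 0.0, 0.077], -50], [[-0.043, 0.0, 0.083], -55], [[-0.051, 0.0, 0.087], -60], [[-0.058, 0.0, 0.091], -65], [[-0.067, 0.0, 0.095], -70], [[-0.075, 0.0, 0.098], -75], [[-0.084, 0.0, 0.1], -80], [[-0.092, 0.0, 0.101], -85], [[-0.101, 0.0, 0.101], -90],
```

>>> {"method": "apply_moves", "body": {"rows": [[[0,0,0.009],-5],[[-0.002,0,0.018],-10],[[-0.003,0,0.026],-15],[[-0.006,0,0.035],-20],[[-0.009,0,0.043],-25],[[-0.014,0,0.051],-30],[[-0.018,0,0.058],-35],[[-0.024,0,0.065],-40],[[-0.03,0,0.071],-45]]}}

```text
time_s: 10.4
tcp_pos: [0.4568, 0.1569, 0.0766]
eef_rot: [-90.1, 0.0, 142.2]
contact_force: [0.5, 2.0, 1.5]
gripper_width: 0.0237
```

```bash
python3 look.py t3; python3 wl.py w3
```

```text
10.45 [0.4561 0.1561 0.0766] [ 0.5 -1.7  1.7]
yellow [489. 256.] 0.045 (array([ 518.5, -343.5]), array([199. , 136.6]), 4.5)
blue [379. 202.] 0.044 (array([ 638.8, -118.3]), array([199.4, 132.6]), -11.2)
blue [315. 242.] 0.043 (array([549.7,  18.6]), array([69. , 22.8]), -84.5)
blue [234. 335.] 0.03 (array([360.4, 184.8]), array([44.4, 15. ]), 51.4)
blue [633. 358.] 0.051 (array([ 303.4, -614.1]), array([113.9,  12.9]), -5.5)
10.45 [0.4561 0.1561 0.0766] [-9.010e+01  2.000e-02  1.424e+02] [ 42.3  17.5 -38.3   0.  -34.1  10.1] [ 0.5 -1.7  1.7] 0.023642504775095833
yellow [325. 284.] 0.041 (array([471.4, 145.2]), array([33.5, 24.5]), -39.0)
yellow [261. 346.] 0.098 (array([488.7, 151.4]), array([16. ,  1.4]), -39.0)
yellow [389. 348.] 0.099 (array([470.3, 127.1]), array([14.6,  1.4]), -37.0)
```

View pics/w3.png

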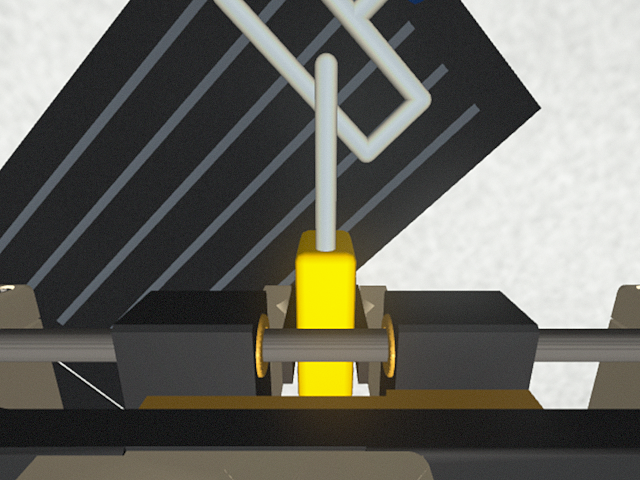

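View pics/t3.png

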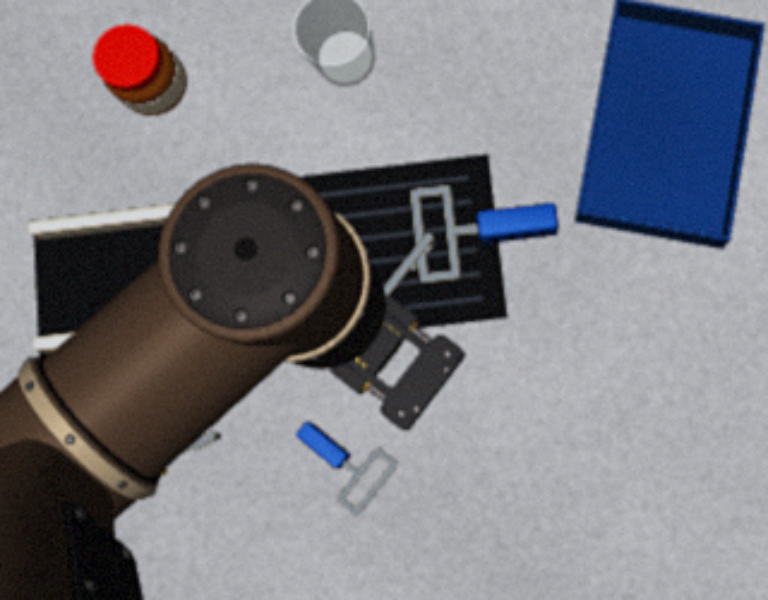

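The rotation is half done. The top crop shows the rod crossing the far bar near (425,245) and the loop has not been disturbed. I'll work out the remaining turn, then the slide that centres the hook in the opening.

Run:
```python
from h import *
s=get_state(); g=s["tcp_pos"]-[0,0,.047]; y0=s["eef_rot"][2]
u=lambda y:np.array([np.cos(np.radians(y)),np.sin(np.radians(y)),0])
post=g-.101*u(y0); print(post,y0)
yf=185.5; goal=np.array([.5556,.0926,g[2]])
for k in range(1,10):
    y=y0+(yf-y0)*k/9; print(plan(post+.101*u(y),y,(g,y0)))
for f in (.2,.4,.6,.8,1): print(plan(post+(goal-post)*f+.101*u(yf),yf,(g,y0)))
```

```text
[0.53591226 0.09407296 0.02957921] 142.05581867621083
([-0.0004, 0.0, 0.0085], np.float64(-4.8))
([-0.0014, 0.0, 0.0169], np.float64(-9.7))
([-0.0032, 0.0, 0.0253], np.float64(-14.5))
([-0.0057, 0.0, 0.0334], np.float64(-19.3))
([-0.0088, 0.0, 0.0413], np.float64(-24.1))
([-0.0126, 0.0, 0.0489], np.float64(-29.0))
([-0.0171, 0.0, 0.0562], np.float64(-33.8))
([-0.0221, 0.0, 0.063], np.float64(-38.6))
([-0.0277, 0.0, 0.0695], np.float64(-43.4))
([-0.031, 0.0, 0.0673], np.float64(-43.4))
([-0.0342, 0.0, 0.0651], np.float64(-43.4))
([-0.0375, 0.0, 0.0629], np.float64(-43.4))
([-0.0408, 0.0, 0.0607], np.float64(-43.4))
([-0.0441, 0.0, 0.0585], np.float64(-43.4))
```

>>> {"method": "apply_moves", "body": {"rows": [[[0,0,0.0085],-4.8],[[-0.0014,0,0.017],-9.7],[[-0.003,0,0.025],-14.5],[[-0.0057,0,0.0334],-19.3],[[-0.009,0,0.041],-24.1],[[-0.0126,0,0.049],-29],[[-0.017,0,0.056],-33.8],[[-0.022,0,0.063],-38.6],[[-0.028,0,0.0695],-43.4],[[-0.031,0,0.0673],-43.4],[[-0.0342,0,0.065],-43.4],[[-0.0375,0,0.063],-43.4],[[-0.041,0,0.0607],-43.4],[[-0.044,0,0.0585],-43.4],[[-0.044,0,0.0585],-43.4]]}}

```text
time_s: 12.38
tcp_pos: [0.4538, 0.0823, 0.0766]
eef_rot: [-89.9, -0.1, -174.8]
contact_force: [-7.5, -2.0, 15.3]
gripper_width: 0.0236
```

```bash
python3 look.py t4; python3 wl.py w4
```

```text
12.425 [0.4538 0.0823 0.0766] [-6.6 -1.4 15.5]
yellow [489. 256.] 0.045 (array([ 518.6, -343.8]), array([198.8, 137.7]), 4.2)
yellow [287. 303.] 0.099 (array([415.6,  68. ]), array([14.5,  1. ]), -38.9)
blue [379. 202.] 0.044 (array([ 638.6, -118.2]), array([198.9, 132.4]), -11.2)
blue [315. 242.] 0.043 (array([549.2,  18.9]), array([68.9, 23.4]), -85.6)
blue [234. 335.] 0.03 (array([359.8, 183.8]), array([42.1, 15. ]), 50.8)
blue [633. 358.] 0.051 (array([ 306.7, -617.7]), array([106. ,  12.9]), -0.9)
12.425 [0.4538 0.0823 0.0766] [-8.9920e+01 -1.4000e-01 -1.7478e+02] [ 34.9  16.1 -40.7  -0.  -33.4  60.4] [-6.6 -1.4 15.5] 0.023773118983161208
yellow [326. 285.] 0.041 (array([472.9,  82.6]), array([33. , 27.6]), 4.2)
yellow [261. 346.] 0.098 (array([481.2, 100.6]), array([15.9,  1.3]), 5.1)
yellow [389. 346.] 0.098 (array([484.2,  70.2]), array([14.7,  1.5]), 5.7)
blue [531.  97.] 0.041 (array([550.7,  18.9]), array([70.1, 24.1]), -83.4)
blue [106. 405.] 0.009 (array([378.5, 194.9]), array([9.7, 2.5]), 58.4)
```

View pics/w4.png

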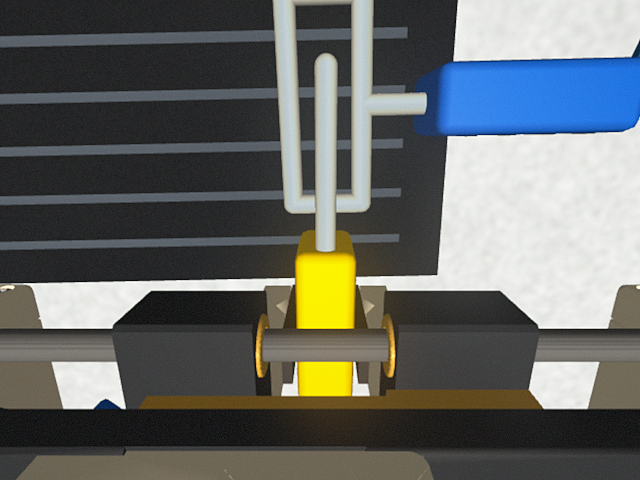

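View pics/t4.png

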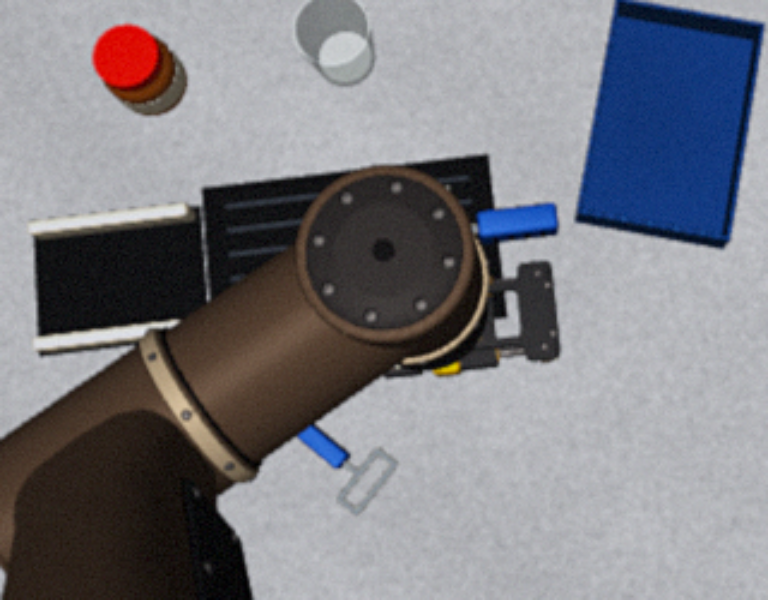

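The wrist view shows the rod lying along the opening. The post at (325,60) is between the two long bars, and the toe is clear of the near side bar by about 15 mm. The hook is centred, so I'll lift straight up slowly.

>>> {"method": "apply_moves", "body": {"rows": [[[0,-0.003,0],0],[[0,-0.007,0],0],[[0,-0.012,0],0],[[0,-0.017,0],0],[[0,-0.022,0],0]]}}

```text
time_s: 13.1
tcp_pos: [0.4548, 0.083, 0.0985]
eef_rot: [-90.0, 0.0, -174.6]
contact_force: [0.3, 0.2, -1.0]
gripper_width: 0.0241
```

```bash
python3 wl.py w5
```

```text
13.1 [0.4548 0.083  0.0985] [ -90.      0.   -174.63] [ 34.9  13.8 -39.5  -0.  -36.6  60.5] [ 0.3  0.2 -1. ] 0.024082773284205064
yellow [325. 284.] 0.063 (array([474.1,  85.2]), array([33.7, 24.7]), 5.7)
blue [527.  99.] 0.041 (array([551.9,  10.1]), array([87.9, 23.7]), -83.5)
```

View pics/w5.png

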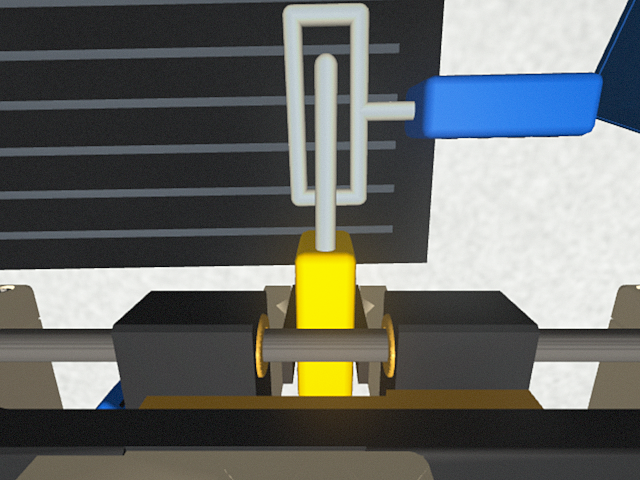

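The hook is rising free while the blue handle stays on the worktop (top at 41 mm). I'll continue up.

>>> {"method": "apply_moves", "body": {"rows": [[[0,-0.01,0],0],[[0,-0.025,0],0],[[0,-0.045,0],0],[[0,-0.07,0],0],[[0,-0.095,0],0],[[0,-0.12,0],0],[[0,-0.14,0],0],[[0,-0.15,0],0],[[0,-0.15,0],0]]}}

```text
time_s: 14.28
tcp_pos: [0.4548, 0.0831, 0.2486]
eef_rot: [-90.0, 0.1, -174.6]
contact_force: [0.2, -0.1, -3.6]
gripper_width: 0.0238
```

```bash
python3 wl.py w6
python3 - <<'E'
from h import *
print(plan([.4837,-.346,.14],-176))
E
```

```text
14.275 [0.4548 0.0831 0.2486] [-9.0040e+01  6.0000e-02 -1.7462e+02] [ 34.9   2.2 -28.8  -0.  -58.9  60.5] [ 0.2 -0.1 -3.6] 0.02380838092755662
yellow [ 57. 311.] 0.031 (array([403.9, 249.1]), array([243.8,  21.6]), -54.3)
blue [570.  77.] 0.043 (array([ 583.7, -105.6]), array([134.9,  85.8]), 78.7)
blue [417. 119.] 0.04 (array([549.8,  18.5]), array([69.3, 23.1]), -83.4)
([0.0111, 0.0608, 0.4298], np.float64(1.4))
```

View pics/w6.png

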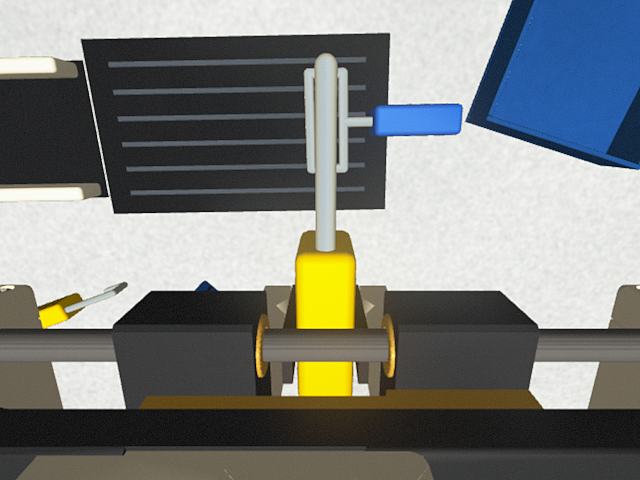

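The yellow lifter hangs free and the loop lifter stays on the mat with its blue handle at (417,119). I'll carry yellow over to the yellow bin at this height.

>>> {"method": "apply_moves", "body": {"rows": [[[0,0,0.015],0],[[0.002,0,0.045],0.3],[[0.004,0,0.085],0.5],[[0.005,0,0.125],0.7],[[0.006,0,0.165],0.9],[[0.007,0,0.205],1],[[0.008,0,0.245],1.1],[[0.009,0,0.285],1.2],[[0.01,0,0.325],1.3],[[0.011,0,0.365],1.4],[[0.011,0,0.4],1.4],[[0.011,0,0.42],1.4],[[0.011,0,0.43],1.4],[[0.011,0,0.43],1.4]]}}

```text
time_s: 16.08
tcp_pos: [0.4839, -0.3462, 0.2477]
eef_rot: [-90.0, -0.0, -176.0]
contact_force: [-0.7, 0.6, -2.4]
gripper_width: 0.0242
```

```bash
python3 wl.py w7
python3 - <<'E'
from h import *
c=capture("scene"); cv2.imwrite("pics/s7.png",c["pixels"])
c=capture("top"); cv2.imwrite("pics/tt7.png",c["pixels"])
print(plan([.4837,-.346,.0336],-176))
E
```

```text
16.075 [ 0.4839 -0.3462  0.2477] [-9.0030e+01 -4.0000e-02 -1.7605e+02] [-16.8  15.  -13.3  -0.  -61.7 110.7] [-0.7  0.6 -2.4] 0.02419977720933602
blue [66. 71.] 0.044 (array([ 571.2, -157.3]), array([140.4,  69.7]), -47.0)
blue [575. 385.] 0.044 (array([ 418.2, -531.2]), array([262.3,  37.8]), 46.5)
([0.0006, 0.1677, 0.0007], np.float64(0.0))
```

View pics/w7.png

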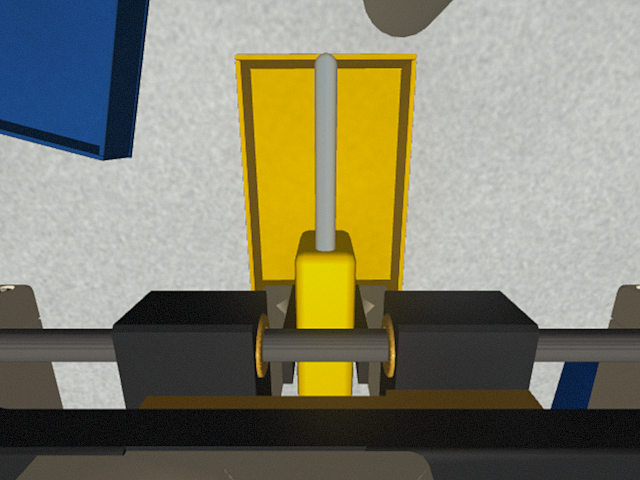

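View pics/tt7.png

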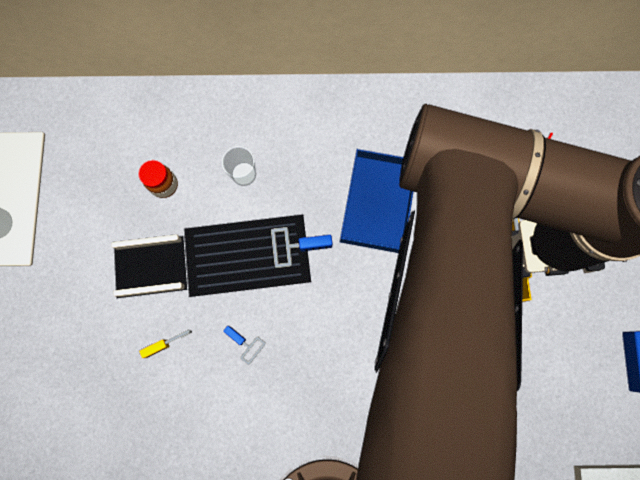

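View pics/s7.png

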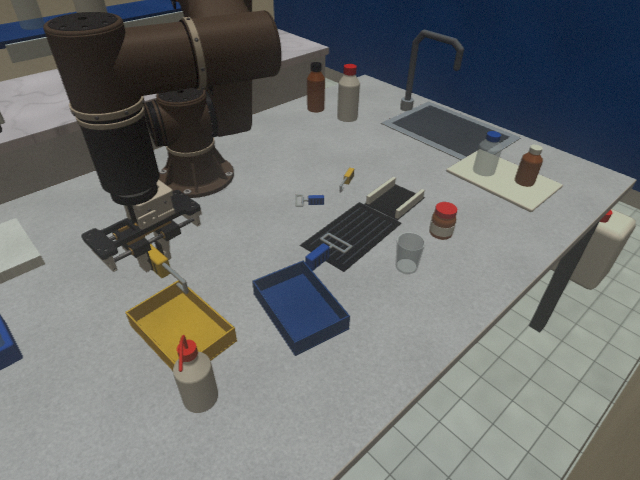

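Run:
```python
from h import *
c=capture("top"); W=cloud(c)
# lowest-visible heights of arm above bottle region
m=(abs(W[...,0]-.68)<.12)&(abs(W[...,1]+.42)<.12)&(W[...,2]>.1)
P=W[m]; 
for y in np.arange(-.52,-.3,.03):
  for x in (.58,.62,.66,.70,.74):
    q=P[(abs(P[:,0]-x)<.015)&(abs(P[:,1]-y)<.015)]
    print("%.2f,%.2f:%s"%(x,y,q[:,2].min().round(2) if len(q) else None),end="  ")
  print()
c=capture("scene");cv2.imwrite("pics/s7c.png",cv2.resize(c["pixels"][200:480,60:420],None,fx=2.1,fy=2.1))
```

```text
0.58,-0.52:None  0.62,-0.52:None  0.66,-0.52:None  0.70,-0.52:None  0.74,-0.52:None  
0.58,-0.49:None  0.62,-0.49:None  0.66,-0.49:None  0.70,-0.49:None  0.74,-0.49:None  
0.58,-0.46:None  0.62,-0.46:None  0.66,-0.46:None  0.70,-0.46:None  0.74,-0.46:None  
0.58,-0.43:None  0.62,-0.43:None  0.66,-0.43:None  0.70,-0.43:0.19  0.74,-0.43:0.18  
0.58,-0.40:None  0.62,-0.40:None  0.66,-0.40:None  0.70,-0.40:None  0.74,-0.40:None  
0.58,-0.37:None  0.62,-0.37:None  0.66,-0.37:None  0.70,-0.37:None  0.74,-0.37:None  
0.58,-0.34:None  0.62,-0.34:None  0.66,-0.34:None  0.70,-0.34:None  0.74,-0.34:None  
0.58,-0.31:None  0.62,-0.31:None  0.66,-0.31:None  0.70,-0.31:None  0.74,-0.31:None
```

View pics/s7c.png

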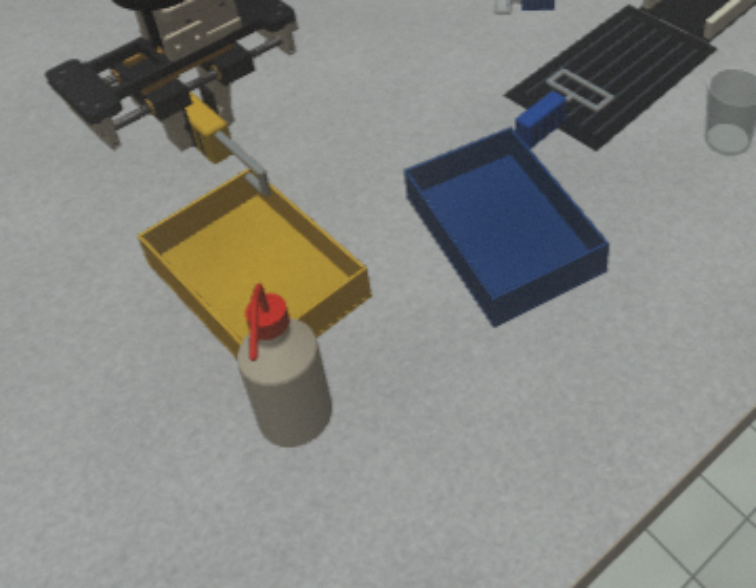

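The scene view shows the gripper over the yellow bin. The arm is high and well away from the bottle at (195,380). I'll lower yellow.

>>> {"method": "apply_moves", "body": {"rows": [[[0,0.02,0],0],[[0,0.05,0],0],[[0,0.08,0],0],[[0,0.105,0],0],[[0,0.125,0],0],[[0,0.14,0],0],[[0,0.15,0],0],[[0,0.157,0],0],[[0,0.162,0],0],[[0,0.165,0],0],[[0,0.1665,0],0],[[0,0.1665,0],0]]}}

```text
time_s: 17.82
tcp_pos: [0.4843, -0.3462, 0.0818]
eef_rot: [-90.0, 0.0, -176.0]
contact_force: [0.9, 0.3, -3.0]
gripper_width: 0.0238
```

```bash
python3 wl.py w8
```

```text
17.825 [ 0.4843 -0.3462  0.0818] [-8.9990e+01  1.0000e-02 -1.7602e+02] [-16.8  25.3 -23.4   0.  -41.3 110.7] [ 0.9  0.3 -3. ] 0.02384552005099879
yellow [326. 142.] 0.045 (array([ 545.4, -341.8]), array([135.5, 117.9]), -86.1)
```

View pics/w8.png

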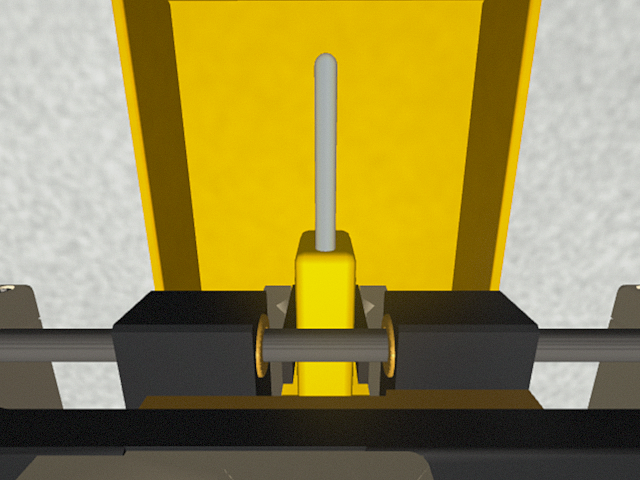

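The lifter sits centred in the bin and is not touching yet (−3 N is just its weight). I'll lower it to contact.

>>> {"method": "apply_moves", "body": {"rows": [[[0,0.001,0],0],[[0,0.002,0],0],[[0,0.002,0],0]]}}

```text
time_s: 18.25
tcp_pos: [0.4844, -0.3462, 0.0806]
eef_rot: [-90.0, 0.0, -176.0]
contact_force: [-2.4, 1.7, 6.2]
gripper_width: 0.0236
```

Contact at +6 N. I'll release by opening partway (about 48 mm).

>>> {"method": "apply_moves", "body": {"rows": [[[0,0,0],0],[[0,0,0],0],[[0,0,0],0],[[0,0,0],0]], "gripper": 0.53}}

```text
time_s: 18.75
tcp_pos: [0.4842, -0.3462, 0.0796]
eef_rot: [-90.0, -0.0, -176.0]
contact_force: [0.2, 0.9, -0.2]
gripper_width: 0.0461
```

>>> {"method": "apply_moves", "body": {"rows": [[[0,-0.01,0],0],[[0,-0.03,0],0],[[0,-0.07,0],0],[[0,-0.12,0],0],[[0,-0.17,0],0],[[0,-0.19,0],0],[[0,-0.19,0],0]]}}

```text
time_s: 19.62
tcp_pos: [0.4848, -0.3464, 0.2726]
eef_rot: [-89.9, 0.2, -176.0]
contact_force: [0.5, -1.1, -0.7]
gripper_width: 0.0463
```

```bash
python3 wl.py w9;  python3 - <<'E'
from h import *
u=np.array([np.cos(np.radians(96.6)),np.sin(np.radians(96.6))])
print(plan([.550,.0187,.16],96.6))
E
```

```text
19.625 [ 0.4848 -0.3464  0.2726] [ -89.89    0.25 -176.01] [-16.8  13.8 -11.5   0.  -64.4 110.7] [ 0.5 -1.1 -0.7] 0.046304479842615855
yellow [325. 174.] 0.043 (array([ 517.4, -343.2]), array([199.1, 134.4]), 4.2)
blue [74. 71.] 0.042 (array([ 570.7, -150.7]), array([159.8,  81.5]), -50.8)
blue [154.   8.] 0.032 (array([ 653.8, -188.3]), array([3.5, 1. ]), -8.0)
blue [587. 376.] 0.05 (array([ 422.9, -535.2]), array([272.7,  32.3]), 49.4)
([-0.0908, 0.0638, -0.3594], np.float64(87.4))
```

View pics/w9.png

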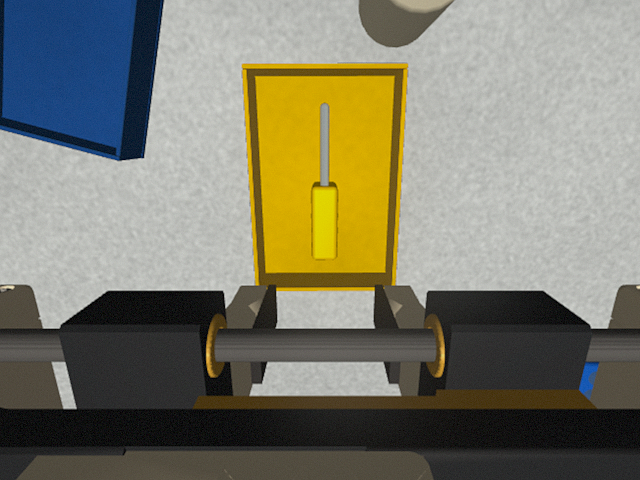

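Yellow lies flat and centred in its bin (handle (324,220), hook tip (324,105)). Next is the blue lifter.

>>> {"method": "apply_moves", "body": {"rows": [[[-0.091,0.03,-0.359],87.4],[[-0.091,0.03,-0.359],87.4],[[-0.091,0.03,-0.359],87.4],[[-0.091,0.03,-0.359],87.4],[[-0.091,0.03,-0.359],87.4],[[-0.091,0.03,-0.359],87.4],[[-0.091,0.03,-0.359],87.4],[[-0.091,0.03,-0.359],87.4],[[-0.091,0.03,-0.359],87.4],[[-0.091,0.03,-0.359],87.4],[[-0.091,0.03,-0.359],87.4]]}}

```text
time_s: 21.05
tcp_pos: [0.5497, 0.0182, 0.2391]
eef_rot: [-89.9, 0.0, 96.7]
contact_force: [0.7, 0.4, -0.2]
gripper_width: 0.0466
```

```bash
python3 wl.py w10
```

```text
21.05 [0.5497 0.0182 0.2391] [-8.994e+01  1.000e-02  9.674e+01] [ 22.3  11.3 -19.5  -0.  -59.3 -15.6] [ 0.7  0.4 -0.2] 0.04656431465554902
blue [233.  64.] 0.044 (array([ 641.4, -111.2]), array([199.4, 120.8]), -11.1)
blue [325. 228.] 0.041 (array([550.5,  17.7]), array([67.9, 23.2]), -83.9)
```

View pics/w10.png

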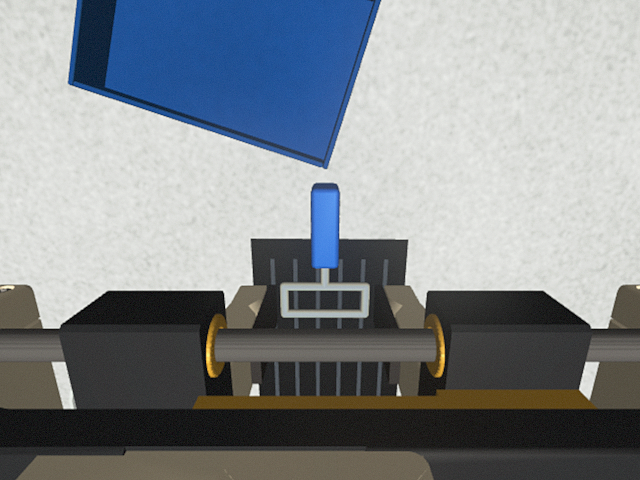

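The blue handle at (325,228) is centred between the jaws. I'll go down, gripping slightly toward the loop.

>>> {"method": "apply_moves", "body": {"rows": [[[0.004,0.04,-0.001],0],[[0.004,0.08,-0.001],0],[[0.004,0.12,-0.001],0],[[0.004,0.145,-0.001],0],[[0.004,0.158,-0.001],0],[[0.004,0.163,-0.001],0],[[0.004,0.163,-0.001],0]]}}

```text
time_s: 21.98
tcp_pos: [0.5509, 0.0225, 0.0772]
eef_rot: [-90.0, -0.0, 96.6]
contact_force: [0.3, 0.3, 0.4]
gripper_width: 0.0463
```

>>> {"method": "apply_moves", "body": {"rows": [[[0,0,0],0],[[0,0,0],0],[[0,0,0],0],[[0,0,0],0],[[0,0,0],0]], "gripper": 0.15, "grip_force": 40}}

```text
time_s: 22.6
tcp_pos: [0.5505, 0.0224, 0.0771]
eef_rot: [-90.0, 0.0, 96.6]
contact_force: [-2.6, 0.8, 6.0]
gripper_width: 0.0239
```

>>> {"method": "apply_moves", "body": {"rows": [[[0,-0.005,0],0],[[0,-0.015,0],0],[[0,-0.035,0],0],[[0,-0.06,0],0],[[0,-0.09,0],0],[[0,-0.12,0],0],[[0,-0.14,0],0],[[0,-0.15,0],0],[[0,-0.15,0],0]]}}

```text
time_s: 23.72
tcp_pos: [0.5506, 0.0225, 0.2271]
eef_rot: [-90.1, -0.0, 96.6]
contact_force: [1.1, 0.1, -4.0]
gripper_width: 0.0236
```

```bash
python3 wl.py w11;  python3 - <<'E'
from h import *
c=np.array([.6387,-.1182]); 
for yaw in (-11.2,168.8):
    u=np.array([np.cos(np.radians(yaw)),np.sin(np.radians(yaw))]); g=c-.028*u+.004*u
    print(g,plan([*g,.16],yaw))
E
```

```text
23.725 [0.5506 0.0225 0.2271] [-9.005e+01 -2.000e-02  9.658e+01] [ 22.7  11.9 -20.4  -0.  -57.6 -16.1] [ 1.1  0.1 -4. ] 0.023553731131147528
blue [231.  61.] 0.043 (array([ 641.6, -106.8]), array([199.8, 111.8]), -11.0)
[ 0.61515708 -0.11353838] ([-0.1425, 0.0192, -0.049], np.float64(107.8))
[ 0.66224292 -0.12286162] ([-0.1571, 0.0192, -0.0947], np.float64(-72.2))
```

View pics/w11.png

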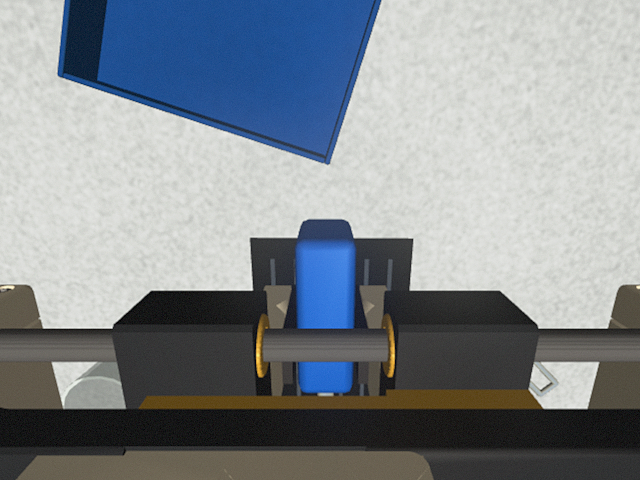

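The blue lifter is held. I'll carry it over the blue bin with a 72° turn.

>>> {"method": "apply_moves", "body": {"rows": [[[-0.005,0,-0.003],-3],[[-0.015,0,-0.009],-8],[[-0.03,0,-0.018],-14],[[-0.045,0,-0.027],-20],[[-0.06,0,-0.036],-27],[[-0.075,0,-0.045],-34],[[-0.09,0,-0.054],-41],[[-0.105,0,-0.063],-48],[[-0.12,0,-0.072],-54],[[-0.135,0,-0.081],-60],[[-0.147,0,-0.089],-66],[[-0.155,0,-0.093],-70],[[-0.157,0,-0.095],-72.2],[[-0.157,0,-0.095],-72.2],[[-0.157,0,-0.095],-72.2]]}}

```text
time_s: 25.65
tcp_pos: [0.6626, -0.1225, 0.2257]
eef_rot: [-90.0, -0.1, 168.7]
contact_force: [-0.1, 0.3, -4.5]
gripper_width: 0.0237
```

```bash
python3 wl.py w12
python3 - <<'E'
from h import *
c=capture("scene");cv2.imwrite("pics/s12.png",cv2.resize(c["pixels"][130:430,80:440],None,fx=2,fy=2))
print(plan([.66224,-.12286,.0346],168.8))
E
```

```text
25.65 [ 0.6626 -0.1225  0.2257] [-8.9990e+01 -9.0000e-02  1.6873e+02] [  6.1  23.   -4.5  -0.  -62.6  72.7] [-0.1  0.3 -4.5] 0.023727687066997277
yellow [570. 269.] 0.045 (array([ 619.7, -255.3]), array([206.6,  89.6]), 67.7)
blue [241. 219.] 0.046 (array([684.4, -81.9]), array([117.4,  46. ]), -11.2)
blue [410. 220.] 0.046 (array([ 667.8, -167.8]), array([116.5,  46.5]), -11.1)
([0.0003, 0.1446, 0.0005], np.float64(-0.0))
```

View pics/w12.png

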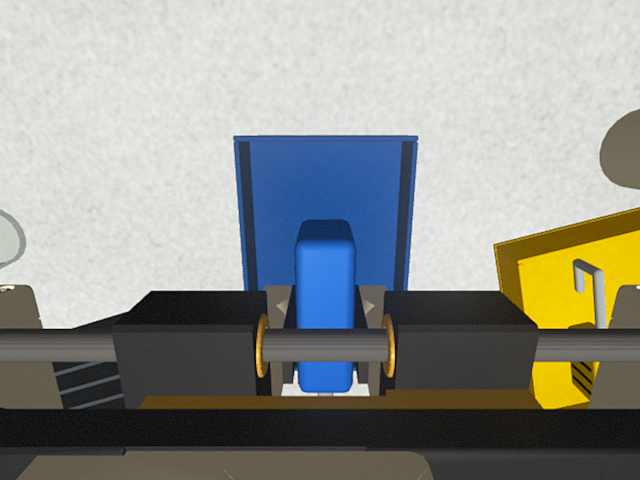

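View pics/s12.png

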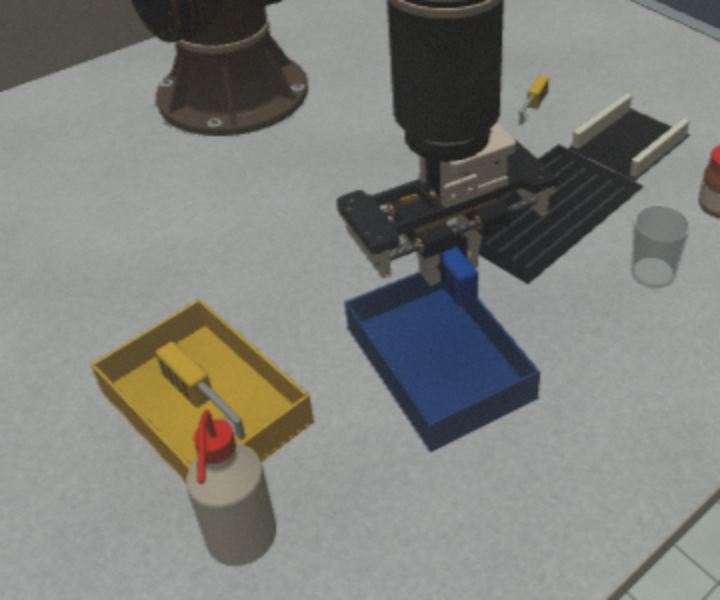

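The wrist view shows the handle at (325,300) centred in the bin and parallel to its walls. I'll lower it.

>>> {"method": "apply_moves", "body": {"rows": [[[0,0.015,0],0],[[0,0.04,0],0],[[0,0.07,0],0],[[0,0.09,0],0],[[0,0.107,0],0],[[0,0.12,0],0],[[0,0.13,0],0],[[0,0.136,0],0],[[0,0.14,0],0],[[0,0.143,0],0],[[0,0.144,0],0],[[0,0.144,0],0]]}}

```text
time_s: 27.25
tcp_pos: [0.6631, -0.1226, 0.0829]
eef_rot: [-90.0, 0.0, 168.8]
contact_force: [-0.5, -0.7, -2.5]
gripper_width: 0.0237
```

>>> {"method": "apply_moves", "body": {"rows": [[[0,0.001,0],0],[[0,0.002,0],0],[[0,0.002,0],0]]}}

```text
time_s: 27.62
tcp_pos: [0.6631, -0.1226, 0.0812]
eef_rot: [-90.0, 0.0, 168.8]
contact_force: [-2.8, 0.7, 1.2]
gripper_width: 0.0238
```

Contact at the expected height. I'll release and rise.

>>> {"method": "apply_moves", "body": {"rows": [[[0,0,0],0],[[0,0,0],0],[[0,0,0],0],[[0,0,0],0]], "gripper": 0.53}}

```text
time_s: 28.12
tcp_pos: [0.663, -0.1227, 0.0806]
eef_rot: [-90.0, 0.0, 168.8]
contact_force: [-1.1, 0.8, -0.1]
gripper_width: 0.0459
```

>>> {"method": "apply_moves", "body": {"rows": [[[0,-0.01,0],0],[[0,-0.03,0],0],[[0,-0.07,0],0],[[0,-0.12,0],0],[[0,-0.17,0],0],[[0,-0.2,0],0],[[0,-0.2,0],0]]}}

```text
time_s: 29.0
tcp_pos: [0.664, -0.1228, 0.2851]
eef_rot: [-90.1, 0.4, 168.8]
contact_force: [0.0, 0.1, -0.1]
gripper_width: 0.0467
```

>>> {"method": "apply_moves", "body": {"rows": [[[0.05,-0.02,0.03],0],[[0.1,-0.02,0.1],0],[[0.12,-0.02,-0.05],0],[[0.14,-0.02,-0.11],0],[[0.16,-0.02,-0.17],0],[[0.18,-0.02,-0.23],0],[[0.18,-0.02,-0.28],0],[[0.18,-0.02,-0.28],0],[[0.18,-0.02,-0.28],0]]}}

```text
time_s: 30.12
tcp_pos: [0.5403, 0.1905, 0.2998]
eef_rot: [-90.0, -0.1, 169.0]
contact_force: [0.2, -0.6, -0.2]
gripper_width: 0.0468
```

```bash
python3 look.py t13;python3 - <<'E'
from h import *
c=capture("top"); cv2.imwrite("pics/tt13.png",c["pixels"])
c=capture("scene"); cv2.imwrite("pics/s13.png",c["pixels"])
E
```

```text
30.175 [0.5402 0.1887 0.2998] [ 0.4 -0.3  0.2]
yellow [489. 256.] 0.046 (array([ 518.4, -343.8]), array([198.5, 137. ]), 4.1)
yellow [153. 349.] 0.034 (array([335.2, 346.4]), array([52.8, 16.5]), -64.6)
blue [379. 198.] 0.045 (array([ 638.7, -118.2]), array([199.2, 132.5]), -11.2)
blue [375. 220.] 0.008 (array([ 600.5, -111.5]), array([67.1, 18.7]), 78.9)
blue [234. 335.] 0.03 (array([360.1, 184.7]), array([44.2, 14.9]), 51.5)
blue [633. 359.] 0.051 (array([ 302., -618.]), array([111.6,  12.8]), -0.7)
```

View pics/tt13.png

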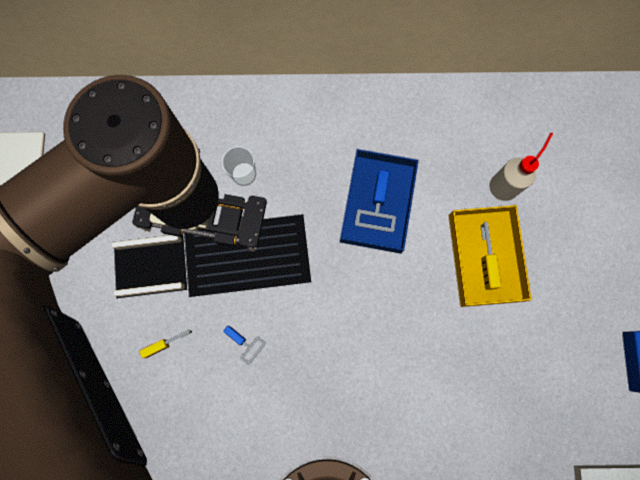

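View pics/s13.png

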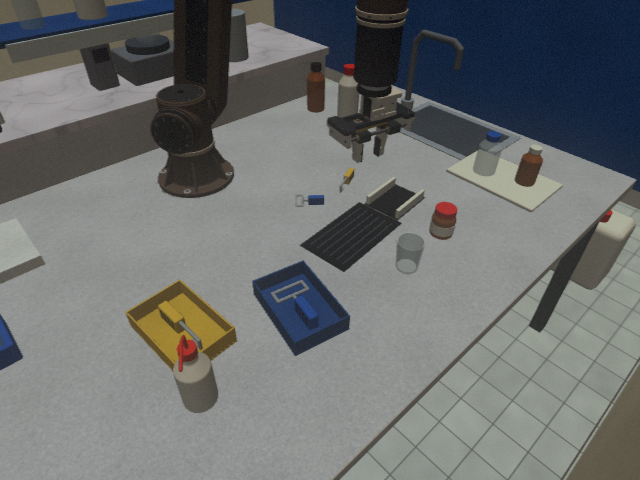

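Both lifters lie in their bins: blue handle (381,188) with loop (376,219), and yellow handle (491,270) with hook (486,235). The bystanders are in their starting places. I'll run a last numeric check.

Run:
```python
from h import *
c=capture("top"); W=cloud(c); hsv=cv2.cvtColor(c["pixels"],cv2.COLOR_BGR2HSV)
def binf(P,c0,a):
    a=np.radians(a); d=P[:,:2]-c0; return np.c_[d@[np.cos(a),np.sin(a)],d@[-np.sin(a),np.cos(a)],P[:,2]]
for n,c0,a in (("yellow",[.5186,-.3436],4.1),("blue",[.6387,-.1182],-11.2)):
    Q=binf(W.reshape(-1,3),np.array(c0),a); m=(abs(Q[:,0])<.09)&(abs(Q[:,1])<.055)&(Q[:,2]>.012)
    q=Q[m]; print(n,"extent",q.min(0).round(3),q.max(0).round(3))
    t=q[q[:,2]>.038]; print(" handle top mean",t.mean(0).round(3),rect(t) if len(t)>5 else "")
    sl=q[(q[:,2]<.038)&(hsv.reshape(-1,3)[m][:,1]<90)]; print(" steel",sl.min(0).round(3),sl.max(0).round(3))
for nm,(x0,y0,x1,y1) in dict(jar=(130,150,185,205),beak=(222,140,265,195),bot=(480,120,560,205)).items():
    P=W[y0:y1,x0:x1].reshape(-1,3); P=P[P[:,2]>.03]; print(nm,P.min(0).round(3),P.max(0).round(3))
cv2.imwrite("pics/c14.png",cv2.resize(c["pixels"][140:315,335:535],None,fx=3.4,fy=3.4,interpolation=cv2.INTER_CUBIC))
```

```text
yellow extent [-0.069 -0.012  0.012] [0.071 0.014 0.05 ]
 handle top mean [-0.021  0.002  0.043] (array([-0. ,  0.3]), array([137.2,  25.3]), -1.2)
 steel [ 0.003 -0.003  0.012] [0.067 0.005 0.038]
blue extent [-0.061 -0.04   0.013] [0.064 0.043 0.05 ]
 handle top mean [0.029 0.002 0.044] (array([29.2,  1.7]), array([69.8, 24. ]), 0.8)
 steel [-0.061 -0.04   0.013] [-0.004  0.043  0.034]
jar [0.478 0.139 0.527] [0.533 0.199 0.679]
beak [0.571 0.142 0.03 ] [0.743 0.208 0.325]
bot [ 0.624 -0.431  0.03 ] [ 0.727 -0.36   0.201]
```

View pics/c14.png

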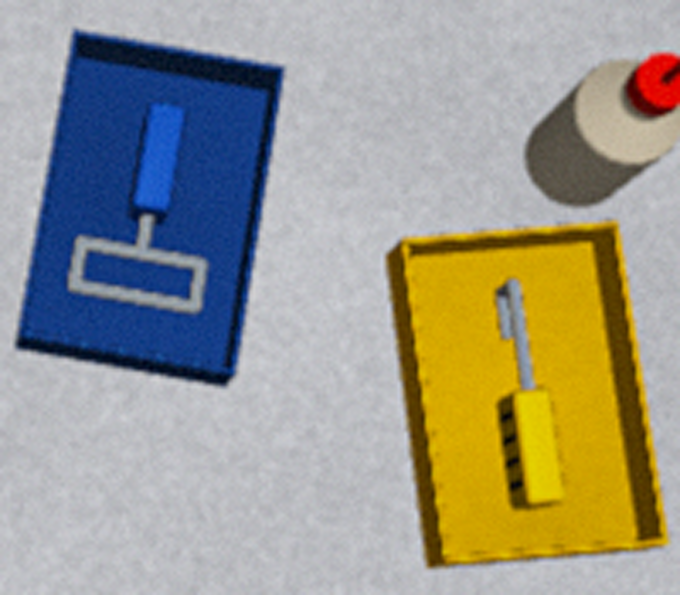

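The enlarged crop and the numbers agree: both lifters stand upright and level on their bin floors. The yellow one spans ±70 mm by ±13 mm and the blue one ±63 mm by ±42 mm, both about their bin centres. The arm is clear, so I'm handing in.

```bash
python3 -c "
from plant import *
print(close_job())"
```

```text
the job is handed in; nothing more can be done
None
```

Both lifters are in the bins of their own handle colours and released, and the job was handed in at about 30 s of the 72 s allowed. It reported no verdict.

**What I did:**
- I slid the hooked pair out by the blue handle, about 180 mm along the worktop, and let go.
- I turned the yellow lifter about 90° around its post, centred the hook in the loop and lifted it out. The loop lifter stayed down on the mat.
- I lowered each lifter to contact with its bin floor before opening the fingers.

**What the last checks showed:**
- **Lifters:** both stand level, with handle tops about 44 mm up. They lie within about ±70 mm lengthwise and ±43 mm crosswise of their bin centres.
- **Bystanders:** the wash bottle measures where it started. The beaker looks in place, but the arm partly overlapped its depth window. The jar was hidden by the arm in the last top view, so that number was void; in the scene view it stands in place.
- **Arm:** the gripper ended clear of everything.

**What was off along the way:**
- Pushing yellow across the mat read about 15 N upward on the wrist, from its handle pressing on the worktop. It vanished on lifting.
- One waypoint in the last retreat went the wrong way by mistake. It was high up and touched nothing.

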